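# Push the stuck chill plug out of a welded pipe coupon

### The arm

A 6-joint arm with a two-finger parallel gripper is mounted at the origin on the work surface. World frame = base frame: x ahead of the robot, y to its left, z up, the work surface at z = 0. Lengths are in m, angles in degrees, forces in N, time in s.
With the tool pointing down it reaches from about 0.375 to 0.9 m from the base axis. Payload 3.1 kg.
Tool frame: the origin (TCP) lies on the centre line of the jaws, within the pads' length; the fingertips stand 19 mm ahead of it and the grasp point (between the pads) is the TCP; z points along the fingers, y is the direction in which the jaws open and shut (so a half turn about z gives the same grasp; the last joint's range is limited). The gripper opens to 87 mm and grips with 3 to 60 N. Pads are 19 mm wide; open, the fingers measure 117 mm over their backs; the gripper's body (75 mm by 190 mm) begins 51 mm behind the grasp point.
Start: joints at [-75.946, 30.224, 82.088, -0, 67.689, -10.227], TCP at [0.257, -0.57, 0.242] pointing down, gripper open.
Joint ranges: [-176.69, 176.69], [-43.24, 126.21], [12.49, 139.97], [-82, 262], [0, 151.66], [-163.58, 163.58]. Speed limits (degrees/s): [159.86, 159.86, 180, 180, 180, 180].

### API

Orientations are given as a 3x3 rotation matrix whose columns are the frame's x, y, z axes.
In Python, from rig import bot gives the robot as it stands.
- The arm moves only by the tool carry_out, never from a script. Its argument "targets" is a list of rows, each a list of 6 numbers: the shift along the tool's x, y, z each as a share of 200 mm, from -1 to 1, then the turn, a rotation vector about the tool's x, y, z each as a share of pi/2 rad, from -1 to 1. In form: [[dx, dy, dz, ax, ay, az], ...]. A call has 1 to 20 rows; each row is the pose to reach, as a shift and turn from the pose measured when the call began, along the tool's axes at that moment; what a row does not reach only later rows make up. A row lasts 1/8 s, in which the tool goes at most 62.5 mm and 10.7 degrees, less where a joint would pass 70% of its speed; a pose out of reach is approached as far as the arm can. A call with a number of a shift or a turn outside -1 to 1 is refused whole. A call with a gripper value outside its range is refused whole. "jaw" is the gripper's target within -1 to 1 (fully open at 1, half-way at 0, shut at -1), set as the call begins (left out, the last holds). The fingers move at their own pace and stop on an object; the grip force is fixed at half the most. Time passes only in rows, so rows that repeat a pose let the fingers close. It gives the time, the measured TCP pose, the force and the opening at its end, in the units of the state.
- bot.read_state(): the state, without advancing time (a new reading comes with each control period).
- bot.capture(name): name is "scene" or "top" or "wrist"; returns the picture (400x640x3 uint8, blue, green, red); there is no depth.
- bot.camera_info(name): a dict with "camera_matrix" (3x3 intrinsics, pixels), "k1" (the pictures are not rectified: a ray, as slopes to the right and down, at radius r is drawn at 1 + k1 r^2 times it, then the intrinsics apply), "view" (4x4, takes a point from world to camera coordinates); the wrist camera has in their place "mount" (4x4, takes a point from camera to tool coordinates, whose origin is the TCP and whose axes are the flange's). Camera axes: x right, y down, z forward; pixel columns grow to the right and rows downward; lengths in m; the calibration is good to about 2 mm. A picture is of the moment at which its call begins: read the wrist's pose just before it. camera_info takes no time and is no camera call.
- bot.hand_in(): hands the job in, once; it reports no verdict.
The state is a dict: "time_s": time; "joint_positions": joint angles; "qvel": joint speeds; "tau": joint torques, N m; "position": TCP position; "tcp_rot": TCP orientation; "force": force on the tool from outside, world axes, zero at the start; "moment": the same for the moment, N m; "opening": opening from 0.0 (shut) to 1.0 (fully open).
Only numpy, scipy, OpenCV 4.12 (cv2) and the standard library are available. Lean on these libraries where they do the work, as an engineer would, in place of code of your own. Each camera call takes 0.05 s, during which the arm holds its last target.

### The job

The copper chill plug is stuck inside the short welded pipe that is clamped in the fixture. Take the push rod from its rest, push the plug with it right through the pipe from the end away from the catch pan, so that it drops into the pan, then draw the rod out and lay it back in both Vs of its rest, the way it lay before. Leave the other things on the table where they are.

Things in the scene. Friction and masses are not known exactly. Their poses are not given: they have to be found in the camera images.
- fixture: the pipe fixture, fixed to the table, place and yaw vary; origin on the table under the middle of the pipe, x along the bore towards the pan, z up. Base plate 10 mm thick, to 10 mm in front of the entry mouth, with two V saddles under the pipe. A closed toggle clamp on the -y side reaches over the pipe's entry half, up to 150 mm above the table, its handle to 170 mm from the bore axis
- bore_in (a point): centre of the pipe's entry mouth, the end away from the catch pan. x axis: along the bore in the pushing direction, towards the pan; z up. The dark steel pipe lies level, rigidly clamped: 44 mm outside, bore 34 mm, 100 mm long, a weld bead round its middle, its axis 90 mm above the table
- bore_out (a point): centre of the pipe's exit mouth, 100 mm from bore_in; same axes. When the tip of the rod has come a little past it the plug has dropped
- pan_floor (a point): centre of the floor of the open catch pan below the exit mouth: sheet metal, 150 mm long (x, along the bore) by 110 mm wide, walls 32 mm high, floor 3 mm above the table, fixed to the fixture; same axes
- plug_center (a point): centre of the copper plug, a solid cylinder 32 mm in diameter and 36 mm long (axis = its x), about 0.26 kg, gripped in the bore with its axis along it; about 5 to 10 N along the bore moves it. It starts with its near face 10 to 35 mm inside the entry mouth and is hard to see there
- rod_grip (a point): on the push rod's axis near its balance point: where to grip it. Handle: grooved steel cylinder 26 mm in diameter, from 80 mm behind this point to 30 mm ahead; then an aluminium shank 16 mm in diameter to the tip, 200 mm ahead. 0.52 kg. x axis: along the rod to the tip. It lies level in its rest, axis 42 mm above the table, pointing roughly the way it must be pushed
- rod_tip (a point): centre of the flat end of the rod's thin shank, 200 mm from rod_grip along x
- rest_seat (a point): point of the rod rest where rod_grip belongs (within 6 mm along the rod), 42 mm above the table; x along the rod to the tip, z up. Fixed to the table, in another place and yaw each time. A flat bar 225 x 46 mm, 6 mm thick, with two upturned angle-iron Vs 18 mm long, 40 mm wide: one 60 mm behind this point under the handle, rim 40 mm high, one 110 mm ahead under the shank, rim 47 mm high
- nipple: bystander, loose: short steel pipe standing on end, 60 mm in diameter, 55 mm high; origin at the centre of its foot
- stub: bystander, loose: thin steel tube standing on end, 27 mm in diameter, 75 mm high; origin at the centre of its foot
- can: bystander, loose: grey spray can standing up, 65 mm in diameter, 165 mm high; origin at the centre of its foot
- magnet: bystander, loose: flat six-sided welding magnet, about 100 mm across, 20 mm high; origin at the centre of its underside
- hammer: bystander, loose: chipping hammer lying flat, 230 mm long, head at its +x end; origin under the middle of its shaft
- brush: bystander, loose: wire brush with a wooden back, 260 by 28 mm, 34 mm high, lying on its bristles; origin at the centre of its underside
- flap_disc: bystander, loose: brown flap disc lying flat, 115 mm in diameter, 18 mm high; origin at the centre of its underside
Not all that is in view belongs to the job. What is shaped like the part that bears rest_seat but green or pink is not meant.

How it is judged:
By the outcome, as a careful person would: the job done as asked, in the order asked, and still so for the second after the job is handed in, with the robot touching nothing.
It also fails if it takes over 45 s, if anything falls off the work surface, if the arm or the gripper's body presses on something with over 40 N, if the wrist force passes 120 N, or if a joint passes its speed limit or range.

## Working session

There is one attempt and no reset: what is moved stays moved. The work goes in short steps, Python scripts to look and compute and a tool call to move; the robot and the scene stay as the last step left them, time stands still between calls to the robot, and variables do not carry over. Pictures are saved under pics/ and viewed, and the job is handed in when it is done.

Besides the shell and the picture viewer there is one more tool, called after ">>>" as name(argument=value, ...) on one line, values as JSON. carry_out: Moves the arm, as the interface text tells. Shift numbers are shares of 200 mm and turn numbers shares of pi/2 rad, none past 1 either way. Its arguments: {"type":"object","properties":{"targets":{"type":"array"},"jaw":{"type":"number"}},"required":["targets"]}

```bash
ls; mkdir -p pics; python3 - <<'E'
from rig import bot
import cv2,json
for n in ("scene","top"):
    im=bot.capture(n); cv2.imwrite(f"pics/{n}0.png",im)
for n in ("scene","top","wrist"):
    print(n,bot.camera_info(n))
print(bot.read_state())
E
```

```text
pics
scene {'camera_matrix': array([[416.80493506,   0.        , 315.31090514],
       [  0.        , 416.80493506, 205.6093538 ],
       [  0.        ,   0.        ,   1.        ]]), 'k1': -0.04952271824285806, 'view': array([[ 0.72873136,  0.68474077, -0.00898264, -0.34615978],
       [ 0.45291852, -0.49177141, -0.74365697, -0.15890903],
       [-0.51362965,  0.53785775, -0.66850102,  1.36738839],
       [ 0.        ,  0.        ,  0.        ,  1.        ]])}
top {'camera_matrix': array([[419.59388174,   0.        , 316.33673181],
       [  0.        , 419.59388174, 207.0045883 ],
       [  0.        ,   0.        ,   1.        ]]), 'k1': -0.05104564396499963, 'view': array([[-0.01924479, -0.99971392, -0.0142025 , -0.00394178],
       [-0.99818133,  0.02002308, -0.05686039,  0.50245453],
       [ 0.0571285 ,  0.0130824 , -0.99828112,  1.39146999],
       [ 0.        ,  0.        ,  0.        ,  1.        ]])}
wrist {'camera_matrix': array([[360.31029386,   0.        , 325.04738989],
       [  0.        , 360.31029386, 200.40538815],
       [  0.        ,   0.        ,   1.        ]
[... 461 characters left out ...]
.21495104e+01, -3.03160328e-03,
        6.76888432e+01, -1.02280478e+01]), 'qvel': array([ 0.13896744, -0.11893975, -0.07507989, -0.02749154, -0.00643041,
       -0.04349762]), 'tau': array([ 1.37433594e-04, -4.40984738e+01, -1.77150822e+01,  6.34933007e-02,
        5.34202263e-02, -3.15999250e-05]), 'position': array([ 0.2568743 , -0.56908553,  0.24067077]), 'tcp_rot': array([[ 9.11520771e-01,  4.11253709e-01, -5.20615314e-04],
       [ 4.11253931e-01, -9.11518885e-01,  1.87808213e-03],
       [ 2.97817552e-04, -1.92601597e-03, -9.99998101e-01]]), 'force': array([ 0.607135  , -0.56888718, -0.39873353]), 'moment': array([ 0.01180762,  0.01223233, -0.01049345]), 'opening': 0.9996714927408284}
```

View pics/top0.png

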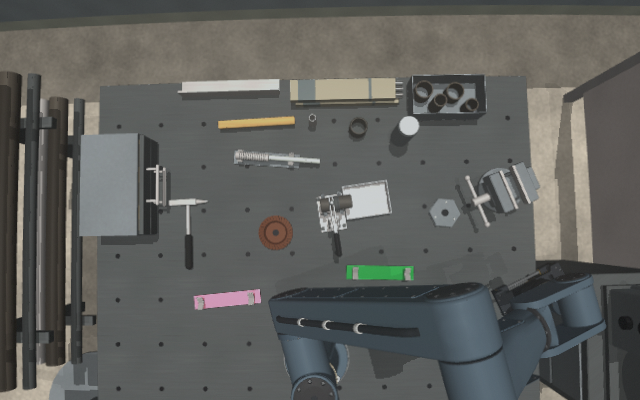

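View pics/scene0.png

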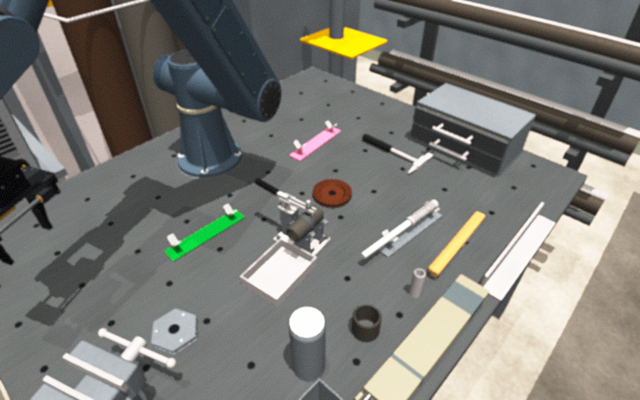

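```bash
cat > h.py <<'E'
import numpy as np,cv2
from rig import bot
def ray(cam,uv,pose=None):
    ci=bot.camera_info(cam);K=ci['camera_matrix']
    d=np.array([(uv[0]-K[0,2])/K[0,0],(uv[1]-K[1,2])/K[1,1]])
    rd=np.hypot(*d);r=rd
    for _ in range(30): r=rd/(1+ci['k1']*r*r)
    s=d*(r/rd if rd>0 else 1)
    v=np.array([s[0],s[1],1.])
    if cam=='wrist':
        p,R=pose;M=ci['mount'];T=np.eye(4);T[:3,:3]=R;T[:3,3]=p;C=T@M
    else: C=np.linalg.inv(ci['view'])
    return C[:3,3],C[:3,:3]@v
def atz(cam,uv,z,pose=None):
    o,v=ray(cam,uv,pose);return o+v*(z-o[2])/v[2]
def proj(cam,P,pose=None):
    ci=bot.camera_info(cam);K=ci['camera_matrix']
    if cam=='wrist':
        p,R=pose;T=np.eye(4);T[:3,:3]=R;T[:3,3]=p;V=np.linalg.inv(T@ci['mount'])
    else:V=ci['view']
    c=V[:3,:3]@np.asarray(P)+V[:3,3];s=c[:2]/c[2];s=s*(1+ci['k1']*(s@s))
    return K[:2,:2]@s+K[:2,2]
def crop(im,x0,y0,x1,y1,k,name):
    c=cv2.resize(im[y0:y1,x0:x1],None,fx=k,fy=k,interpolation=cv2.INTER_CUBIC);cv2.imwrite('pics/'+name,c)
E
python3 - <<'E'
from h import *
im=cv2.imread('pics/top0.png');crop(im,225,140,335,180,7,'t_rod.png');crop(im,305,170,405,260,6,'t_fix.png')
im=cv2.imread('pics/scene0.png');crop(im,230,170,350,310,4,'s_fix.png')
E
```

```text
(no output)
```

View pics/t_rod.png

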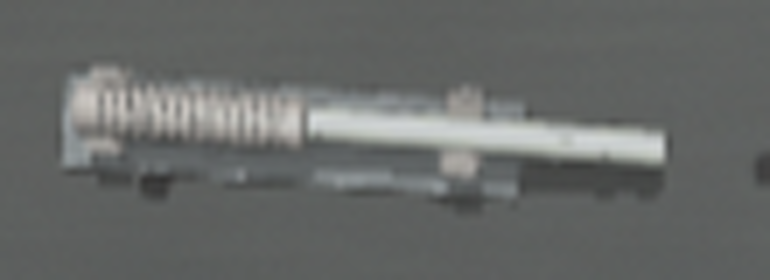

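View pics/t_fix.png

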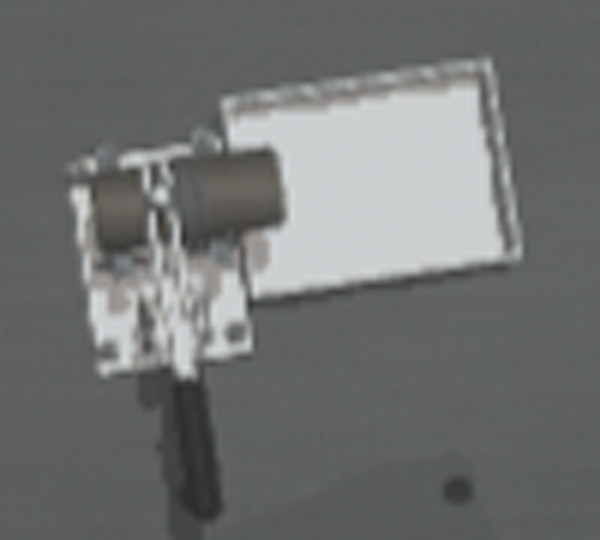

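View pics/s_fix.png

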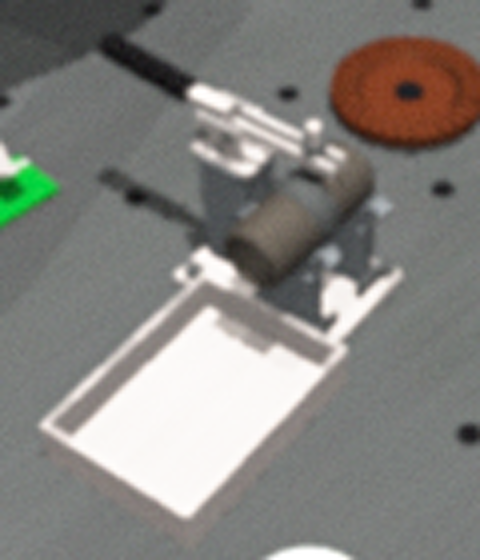

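```bash
python3 - <<'E'
from h import *
np.set_printoptions(precision=4,suppress=True)
f=lambda c,k,x0,y0:(x0+c[0]/k-.5+.5/k,y0+c[1]/k-.5+.5/k)
R=lambda c:f(c,7,225,140);F=lambda c:f(c,6,305,170)
rear=atz('top',R((72,100)),.042);sh=atz('top',R((305,122)),.042);tip=atz('top',R((666,148)),.042)
d=(tip-rear);L=np.linalg.norm(d);d/=L
print('rod',rear,sh,tip,L,np.linalg.norm(tip-sh),np.degrees(np.arctan2(d[1],d[0])),'grip',tip-.2*d,rear+.08*d)
i=atz('top',F((95,210)),.09);o=atz('top',F((281,186)),.09)
e=o-i;print('pipe',i,o,np.linalg.norm(e),np.degrees(np.arctan2(e[1],e[0])))
for c in [(222,98),(490,58),(520,260),(255,298)]: print(atz('top',F(c),.035))
E
```

```text
rod [0.6832 0.2534 0.042 ] [0.67   0.1424 0.042 ] [ 0.6537 -0.0283  0.042 ] 0.2832484404204827 0.17151508288406028 -95.96289605204898 grip [0.6745 0.1706 0.042 ] [0.6749 0.1739 0.042 ]
pipe [ 0.5054 -0.0279  0.09  ] [ 0.5161 -0.1264  0.09  ] 0.0990725742105073 -83.78548899684328
[ 0.5693 -0.0989  0.035 ]
[ 0.5885 -0.2473  0.035 ]
[ 0.4766 -0.2605  0.035 ]
[ 0.4587 -0.1145  0.035 ]
```

```bash
cat >> h.py <<'E'
from scipy.spatial.transform import Rotation as Ro
def tgt(yaw):
    c,s=np.cos(np.radians(yaw)),np.sin(np.radians(yaw))
    return np.array([[c,s,0],[s,-c,0],[0,0,-1.]])
def plan(pos,yaw):
    st=bot.read_state();R=st['tcp_rot']
    d=R.T@(np.array(pos)-st['position'])/.2
    a=Ro.from_matrix(R.T@tgt(yaw)).as_rotvec()/(np.pi/2)
    return np.round(np.r_[d,a],4)
def row(r):
    st=bot.read_state();R=st['tcp_rot'];return st['position']+R@np.array(r[:3])*.2,R@Ro.from_rotvec(np.array(r[3:])*np.pi/2).as_matrix()
E
python3 -c "
from h import *
print(plan((.672,.172,.25),84))"
```

```text
[ 3.4159e+00 -2.5240e+00 -4.0800e-02 -1.0000e-03 -8.0000e-04 -6.6350e-01]
```

```bash
python3 -c "
from h import *
print(bot.read_state()['tcp_rot'])"
```

```text
[[ 9.11520771e-01  4.11253709e-01 -5.20615314e-04]
 [ 4.11253931e-01 -9.11518885e-01  1.87808213e-03]
 [ 2.97817552e-04 -1.92601597e-03 -9.99998101e-01]]
```

>>> carry_out(targets=[[0.3,-0.21,0,0,0,0],[0.6,-0.42,0,0,0,0],[0.9,-0.63,0,0,0,0],[0.9,-0.63,0,0,0,0]], jaw=1)

```text
time_s: 0.6
position: [0.3699, -0.3767, 0.2406]
tcp_rot: [[0.911, 0.413, -0.001], [0.413, -0.911, 0.004], [0.0, -0.004, -1.0]]
force: [0.7, 0.1, 0.5]
opening: 1.002
```

>>> carry_out(targets=[[0.3,-0.22,0,0,0,0],[0.6,-0.44,0,0,0,0],[0.9,-0.66,0,0,0,0],[0.9,-0.66,0,0,0,0]])

```text
time_s: 1.1
position: [0.4798, -0.1793, 0.241]
tcp_rot: [[0.91, 0.415, -0.002], [0.415, -0.91, 0.005], [0.0, -0.005, -1.0]]
force: [0.8, 0.1, -0.3]
opening: 1.004
```

>>> carry_out(targets=[[0.3,-0.22,0,0,0,0],[0.6,-0.44,0,0,0,0],[0.9,-0.66,0,0,0,0],[0.9,-0.66,0,0,0,0]])

```text
time_s: 1.6
position: [0.5894, 0.0183, 0.2413]
tcp_rot: [[0.909, 0.417, -0.002], [0.417, -0.909, 0.005], [0.0, -0.006, -1.0]]
force: [-0.1, -1.9, -0.7]
opening: 0.997
```

```bash
python3 -c "
from h import *
s=bot.read_state();print(s['time_s'],s['position'],plan((.672,.172,.25),84))"
```

```text
1.6 [0.58944735 0.0183016  0.24133618] [ 0.6958 -0.5264 -0.0401 -0.0034 -0.002  -0.6593]
```

>>> carry_out(targets=[[0.3,-0.23,-0.02,0,0,-0.11],[0.6,-0.45,-0.04,0,0,-0.23],[0.696,-0.526,-0.04,-0.003,-0.002,-0.35],[0.696,-0.526,-0.04,-0.003,-0.002,-0.46],[0.696,-0.526,-0.04,-0.003,-0.002,-0.58],[0.696,-0.526,-0.04,-0.003,-0.002,-0.659],[0.696,-0.526,-0.04,-0.003,-0.002,-0.659]])

```text
time_s: 2.48
position: [0.6717, 0.172, 0.2492]
tcp_rot: [[0.106, 0.994, -0.002], [0.994, -0.106, 0.0], [0.0, -0.002, -1.0]]
force: [0.7, 0.1, 0.1]
opening: 0.997
```

```bash
python3 - <<'E'
from h import *
import pickle
s=bot.read_state();im=bot.capture('wrist');cv2.imwrite('pics/w1.png',im)
pickle.dump((s['position'],s['tcp_rot']),open('w1.pkl','wb'));print(s['time_s'],s['position'],s['qvel'],s['joint_positions'])
E
```

```text
2.475 [0.67170407 0.17201969 0.24924825] [-0.14990832 -0.27703453 -0.22147154  0.04501131  0.0731298   1.94945179] [5.14288734e+00 3.53443404e+01 7.07335531e+01 2.40801181e-02
 7.40244274e+01 1.12467700e+01]
```

View pics/w1.png

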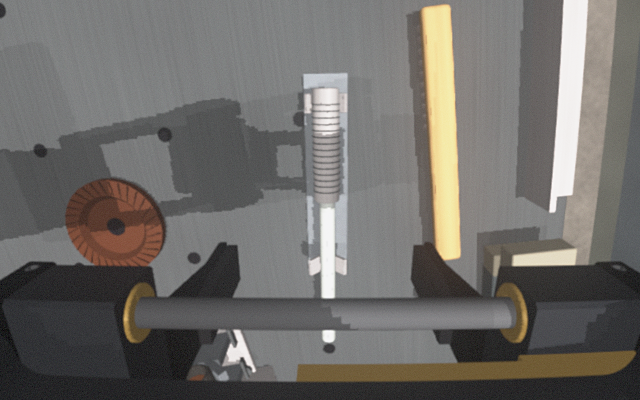

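```bash
python3 - <<'E'
from h import *
im=cv2.imread('pics/w1.png');crop(im,285,65,375,215,4,'w1a.png');crop(im,285,200,375,350,4,'w1b.png')
a=cv2.imread('pics/w1a.png');b=cv2.imread('pics/w1b.png');cv2.imwrite('pics/w1c.png',np.hstack([a,b]))
E
```

```text
(no output)
```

View pics/w1c.png

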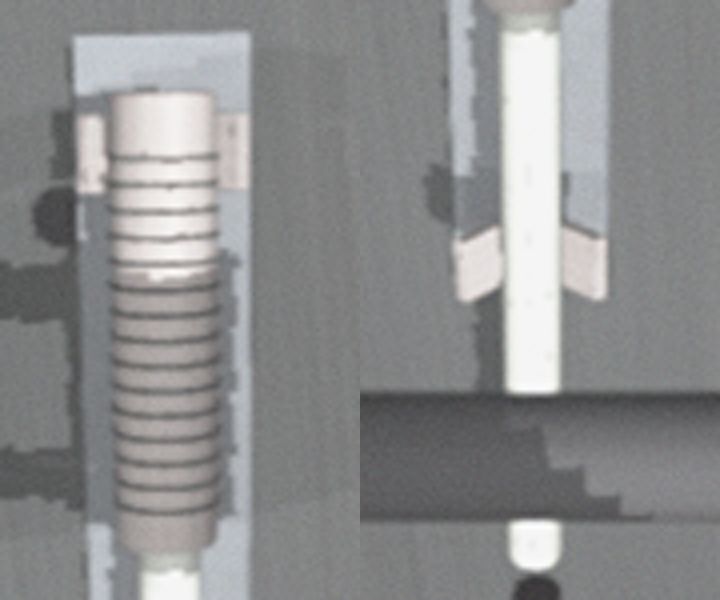

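```bash
python3 - <<'E'
from h import *
import pickle
np.set_printoptions(precision=4,suppress=True)
P=pickle.load(open('w1.pkl','rb'))
f=lambda c,y0:(285+c[0]/4-.375,y0+c[1]/4-.375)
A=lambda x,y,z,y0=65:atz('wrist',f((x,y),y0),z,P)
rear=A(162.5,93,.048);hl=A(166,548,.047);tip=A(175,570,.049,200)
for n,p in zip('rht',(rear,hl,tip)):print(n,p)
d=tip-rear;L=np.linalg.norm(d[:2]);d/=L;print(L,np.degrees(np.arctan2(d[1],d[0])),'grip from tip',tip-.2*d,'rear',rear+.08*d)
d2=hl-rear;print(np.linalg.norm(d2),np.degrees(np.arctan2(d2[1],d2[0])))
# rest: bar corners z=.006
for c in [(73,34),(251,34)]:print('bar',A(*c,.006))
# V rims rear (z .04): outer corners
print('Vrear',A(78,113,.04),A(78,192,.04),A(249,113,.04),A(249,188,.04))
print('Vfront',A(95,237,.047,200),A(97,302,.047,200),A(247,240,.047,200),A(247,300,.047,200))
print(proj('top',(rear+tip)/2))
E
```

```text
r [0.6793 0.2546 0.048 ]
h [0.6684 0.145  0.047 ]
t [ 0.653  -0.0249  0.049 ]
0.28071444982248667 -95.3715951862121 grip from tip [0.6717 0.1742 0.0483] rear [0.6718 0.1749 0.0483]
0.11012253565615202 -95.65284352460452
bar [0.6581 0.2712 0.006 ]
bar [0.7032 0.2663 0.006 ]
Vrear [0.659  0.2521 0.04  ] [0.6568 0.234  0.04  ] [0.6991 0.2478 0.04  ] [0.6975 0.2306 0.04  ]
Vfront [0.6429 0.0832 0.047 ] [0.641  0.0637 0.047 ] [0.683 0.078 0.047] [0.6815 0.06   0.047 ]
[276.2517 157.6111]
```

```bash
python3 -c "
from h import *
print(plan((.6718,.1746,.0425),84.6))"
```

```text
[ 1.3200e-02  3.0000e-04  1.0346e+00 -1.0000e-03 -1.0000e-04 -8.4000e-03]
```

>>> carry_out(targets=[[0.013,0,0.2,-0.001,0,-0.008],[0.013,0,0.4,-0.001,0,-0.008],[0.013,0,0.6,-0.001,0,-0.008],[0.013,0,0.75,-0.001,0,-0.008],[0.013,0,0.85,-0.001,0,-0.008],[0.013,0,0.85,-0.001,0,-0.008]])

```text
time_s: 3.28
position: [0.6707, 0.1744, 0.0777]
tcp_rot: [[0.096, 0.995, -0.003], [0.995, -0.096, -0.0], [-0.001, -0.003, -1.0]]
force: [0.7, 0.3, 0.4]
opening: 1.001
```

```bash
python3 - <<'E'
from h import *
import pickle
s=bot.read_state();im=bot.capture('wrist');cv2.imwrite('pics/w2.png',im)
pickle.dump((s['position'],s['tcp_rot']),open('w2.pkl','wb'));print(s['time_s'],s['position'],plan((.6718,.1746,.0425),84.6))
E
```

```text
3.275 [0.67072329 0.17438709 0.07771906] [ 0.0002 -0.0004  0.184  -0.0002 -0.     -0.0008]
```

View pics/w2.png

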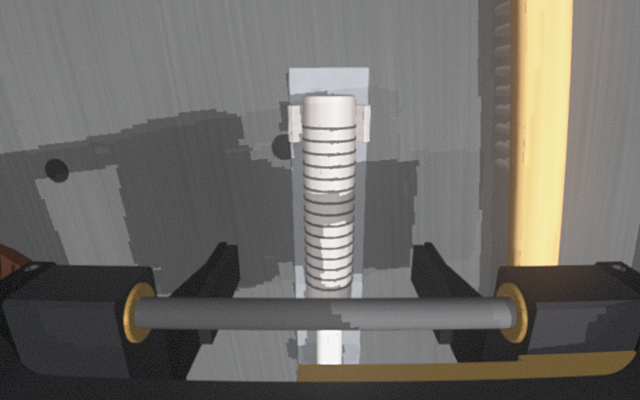

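```bash
python3 - <<'E'
from h import *
import pickle
P=pickle.load(open('w2.pkl','rb'));print(P[0])
A=lambda u,v,z:atz('wrist',(u,v),z,P).round(4)
print('rear',A(330,95,.055),A(330,95,.05),'V',A(290,105,.04),A(290,142,.04),A(370,105,.04),A(370,141,.04),'bar',A(289,68,.006),A(370,68,.006),'axis',A(330,280,.046),A(329,150,.046))
E
```

```text
[0.67072329 0.17438709 0.07771906]
rear [0.6795 0.2549 0.055 ] [0.6795 0.2548 0.05  ] V [0.6597 0.2517 0.04  ] [0.6575 0.2337 0.04  ] [0.6986 0.248  0.04  ] [0.6975 0.2304 0.04  ] bar [0.6581 0.2706 0.006 ] [0.7037 0.2663 0.006 ] axis [0.6706 0.1571 0.046 ] [0.6767 0.2288 0.046 ]
```

>>> carry_out(targets=[[0,0,0.1,0,0,0],[0,0,0.179,0,0,0],[0,0,0.179,0,0,0],[0,0,0.179,0,0,0]])

```text
time_s: 3.82
position: [0.672, 0.1746, 0.0434]
tcp_rot: [[0.095, 0.995, -0.0], [0.995, -0.095, 0.0], [0.0, -0.0, -1.0]]
force: [1.1, 0.2, 1.5]
opening: 1.006
```

>>> carry_out(targets=[[0,0,0.005,0,0,0],[0,0,0.005,0,0,0],[0,0,0.005,0,0,0],[0,0,0.005,0,0,0],[0,0,0.005,0,0,0],[0,0,0.005,0,0,0],[0,0,0.005,0,0,0],[0,0,0.005,0,0,0]], jaw=-1)

```text
time_s: 4.82
position: [0.6727, 0.1745, 0.0425]
tcp_rot: [[0.096, 0.995, 0.001], [0.995, -0.096, 0.0], [0.0, 0.001, -1.0]]
force: [1.7, -0.0, -1.2]
opening: 0.284
```

```bash
python3 -c "
from h import *
s=bot.read_state();print(s['position'],s['opening'],s['force'],s['moment'],plan((.672,.1746,.16),84.6))"
```

```text
[0.67268552 0.17450365 0.04246461] 0.28423850437340686 [ 1.66797867 -0.00924196 -1.21780351] [-0.11347394 -0.34091977  0.03074546] [ 3.000e-04 -2.700e-03 -5.877e-01  8.000e-04 -2.000e-04 -9.000e-04]
```

>>> carry_out(targets=[[0,0,-0.1,0,0,0],[0,0,-0.25,0,0,0],[0,0,-0.45,0,0,0],[0,0,-0.45,0,0,0]])

```text
time_s: 5.32
position: [0.675, 0.1749, 0.1367]
tcp_rot: [[0.095, 0.995, 0.009], [0.995, -0.095, 0.001], [0.002, 0.009, -1.0]]
force: [0.4, 0.8, -5.4]
opening: 0.289
```

```bash
python3 -c "
from h import *
s=bot.read_state();print(s['position'],s['opening'],s['force'],s['moment'],plan((.477,.210,.13),96.8))"
```

```text
[0.67498177 0.1749069  0.13667632] 0.2894044726097086 [ 0.37213574  0.79296084 -5.35200677] [-0.00724707 -0.13096418  0.0233047 ] [ 8.0200e-02 -1.0024e+00  2.4200e-02  6.0000e-03 -6.0000e-04 -1.3640e-01]
```

>>> carry_out(targets=[[0.02,-0.2,0.0,0.003,0,-0.03],[0.04,-0.45,0,0.006,0,-0.06],[0.06,-0.7,0.02,0.006,0,-0.1],[0.08,-0.9,0.024,0.006,0,-0.136],[0.08,-1,0.024,0.006,0,-0.136],[0.08,-1,0.024,0.006,0,-0.136],[0.08,-1,0.024,0.006,0,-0.136]])

```text
time_s: 6.2
position: [0.4789, 0.2099, 0.1298]
tcp_rot: [[-0.118, 0.993, 0.002], [0.993, 0.118, 0.001], [0.001, 0.002, -1.0]]
force: [0.4, -0.1, -4.7]
opening: 0.289
```

```bash
python3 - <<'E'
from h import *
import pickle
s=bot.read_state();print(s['time_s'],s['position'],s['tcp_rot'].round(3),plan((.477,.210,.09),96.8))
for n in('top','scene','wrist'):
  im=bot.capture(n);cv2.imwrite(f'pics/{n}3.png',im)
  if n=='top':crop(im,230,170,400,260,4,'t3.png')
  if n=='scene':crop(im,240,130,400,290,4,'s3.png')
s=bot.read_state();pickle.dump((s['position'],s['tcp_rot']),open('w3.pkl','wb'))
E
```

```text
6.2 [0.47889668 0.20992704 0.12979921] [[-0.118  0.993  0.002]
 [ 0.993  0.118  0.001]
 [ 0.001  0.002 -1.   ]] [ 0.0013 -0.0097  0.199   0.0011 -0.0006 -0.0005]
```

View pics/t3.png

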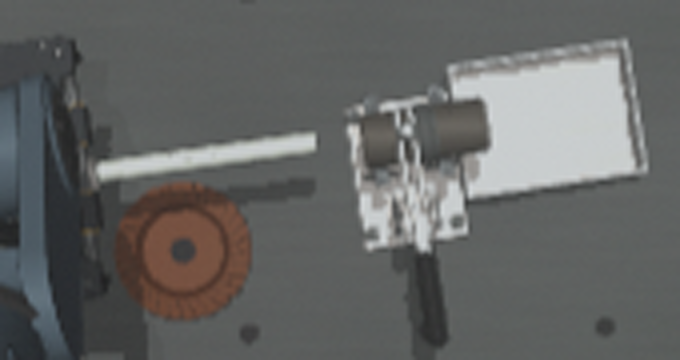

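View pics/s3.png

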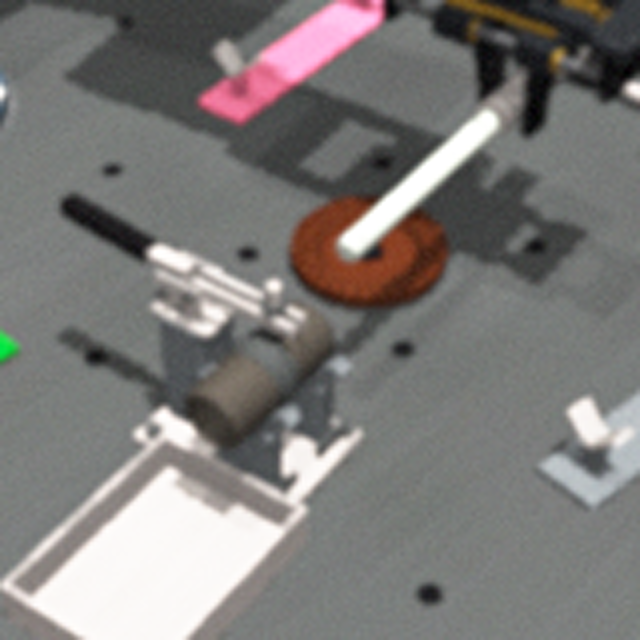

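View pics/wrist3.png

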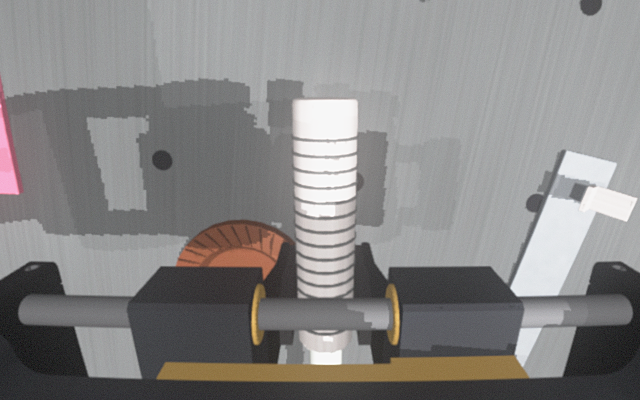

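```bash
python3 - <<'E'
from h import *
def tri(a,b):
    o1,v1=ray('top',a);o2,v2=ray('scene',b);v1=v1/np.linalg.norm(v1);v2=v2/np.linalg.norm(v2)
    t=np.linalg.lstsq(np.c_[v1,-v2],o2-o1,rcond=None)[0];p,q=o1+v1*t[0],o2+v2*t[1];return ((p+q)/2).round(4),np.linalg.norm(p-q).round(4)
T=lambda x,y:(230+x/4-.375,170+y/4-.375);S=lambda x,y:(240+x/4-.375,130+y/4-.375)
print('tip',tri(T(315,142),S(350,247)), 'at .13',atz('top',T(316,142),.132))
print('exit',tri(T(488,124),S(215,418)),'at .09',atz('top',T(489,124),.09))
print('entry .09',atz('top',T(364,142),.09))
d=np.array([np.cos(np.radians(-83.2)),np.sin(np.radians(-83.2)),0])
i=atz('top',T(364,142),.09);o=atz('top',T(489,124),.09)
print(np.linalg.norm(o-i),o-.1*d)
s=bot.read_state();R=s['tcp_rot'];print('tip kin',s['position']-.2*R[:,0])
# shank mid points at start & end in top
a=atz('top',T(110,171),.13);b=atz('top',T(310,143),.13);e=b-a;print('rod yaw',np.degrees(np.arctan2(e[1],e[0])))
E
```

```text
tip (array([0.5034, 0.0106, 0.1328]), np.float64(0.0046)) at .13 [0.50179782 0.00821014 0.132     ]
exit (array([ 0.518 , -0.1242,  0.0942]), np.float64(0.0069)) at .09 [ 0.51593645 -0.12782652  0.09      ]
entry .09 [ 0.50364005 -0.0285136   0.09      ]
0.10007126228071925 [ 0.50409605 -0.02852997  0.09      ]
tip kin [0.50238847 0.01115141 0.12975759]
rod yaw -83.17246067833894
```

```bash
python3 -c "
from h import *
print(plan((.4763,.210,.09),96.8))"
```

```text
[ 0.0025 -0.0134  0.1998  0.001  -0.0007 -0.0008]
```

>>> carry_out(targets=[[0.003,-0.013,0.1,0.001,-0.001,-0.001],[0.003,-0.013,0.2,0.001,-0.001,-0.001],[0.003,-0.013,0.2,0.001,-0.001,-0.001],[0.003,-0.013,0.2,0.001,-0.001,-0.001]])

```text
time_s: 6.85
position: [0.4773, 0.2101, 0.0903]
tcp_rot: [[-0.118, 0.993, 0.001], [0.993, 0.118, -0.0], [-0.0, 0.001, -1.0]]
force: [-0.2, 0.5, -4.8]
opening: 0.288
```

```bash
python3 - <<'E'
from h import *
s=bot.read_state();print(s['time_s'],s['position'],s['force'],plan((.4763,.210,.09),96.8),s['tcp_rot'][:,0])
for n in('top','scene'):
  im=bot.capture(n)
  if n=='top':crop(im,290,180,370,230,5,'t4.png')
  if n=='scene':crop(im,270,170,350,250,5,'s4.png')
a=cv2.imread('pics/t4.png');b=cv2.imread('pics/s4.png');a=cv2.copyMakeBorder(a,0,150,0,0,0);cv2.imwrite('pics/c4.png',np.hstack([a,b]))
E
```

```text
6.85 [0.47731474 0.21010662 0.09033096] [-0.23304299  0.48077614 -4.84771971] [ 0.0001 -0.0051  0.0016  0.0007  0.0003 -0.    ] [-1.18340849e-01  9.92972928e-01 -4.56828119e-04]
```

View pics/c4.png

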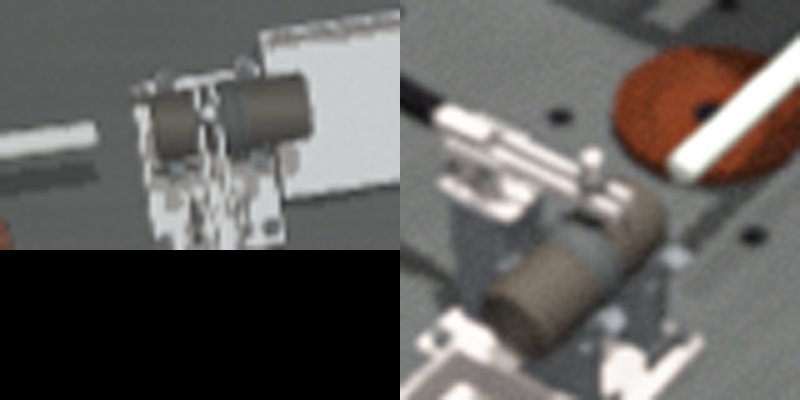

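>>> carry_out(targets=[[-0.1,-0.004,0,0,0,0],[-0.2,-0.004,0,0,0,0],[-0.26,-0.004,0,0,0,0],[-0.26,-0.004,0,0,0,0]])

```text
time_s: 7.45
position: [0.4833, 0.158, 0.0913]
tcp_rot: [[-0.117, 0.993, 0.003], [0.993, 0.117, -0.0], [-0.0, 0.003, -1.0]]
force: [0.1, 0.4, -5.2]
opening: 0.292
```

```bash
python3 - <<'E'
from h import *
s=bot.read_state();print(s['time_s'],s['position'],s['force'],s['moment'],s['tcp_rot'][:,0])
for n in('top','scene'):
  im=bot.capture(n)
  if n=='top':crop(im,290,180,370,230,5,'t4.png')
  if n=='scene':crop(im,270,170,350,250,5,'s4.png')
a=cv2.imread('pics/t4.png');b=cv2.imread('pics/s4.png');a=cv2.copyMakeBorder(a,0,150,0,0,0);cv2.imwrite('pics/c5.png',np.hstack([a,b]))
E
```

```text
7.45 [0.48326733 0.15797566 0.09125961] [ 0.11535529  0.39146262 -5.17738124] [ 0.04004488 -0.07310587 -0.00922658] [-1.17267841e-01  9.93100202e-01 -4.91417731e-04]
```

View pics/c5.png

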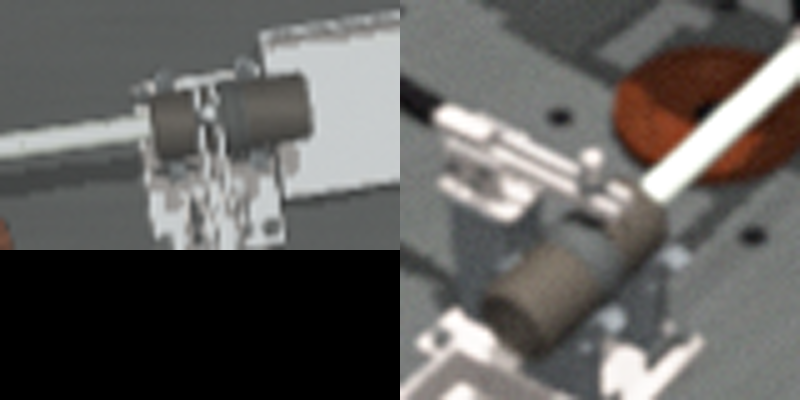

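>>> carry_out(targets=[[-0.06,0,0,0,0,0],[-0.12,0,0,0,0,0],[-0.18,0,0,0,0,0],[-0.24,0,0,0,0,0],[-0.24,0,0,0,0,0]])

```text
time_s: 8.18
position: [0.4886, 0.1109, 0.0911]
tcp_rot: [[-0.119, 0.993, 0.003], [0.993, 0.119, -0.0], [-0.001, 0.003, -1.0]]
force: [0.5, -0.2, -5.4]
opening: 0.283
```

```bash
python3 - <<'E'
from h import *
s=bot.read_state();print(s['time_s'],s['position'],s['force'],s['moment'],s['tcp_rot'][:,0],plan((.5046-.118*.09,-.0283+.993*.09,.09),96.8))
E
```

```text
8.175 [0.48864898 0.11086192 0.09108385] [ 0.45448493 -0.16557569 -5.39800792] [-0.01054353 -0.09420024  0.00046185] [-1.18598486e-01  9.92942066e-01 -6.72091145e-04] [-2.504e-01 -3.100e-03  5.600e-03  1.600e-03  4.000e-04  1.000e-04]
```

```bash
python3 - <<'E'
from h import *
for n in('top','scene','wrist'):
  im=bot.capture(n)
  if n=='top':crop(im,210,170,370,230,5,'t6.png')
  if n=='scene':crop(im,250,100,410,260,5,'s6.png')
  if n=='wrist':cv2.imwrite('pics/w6.png',im)
E
```

```text
(no output)
```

View pics/t6.png

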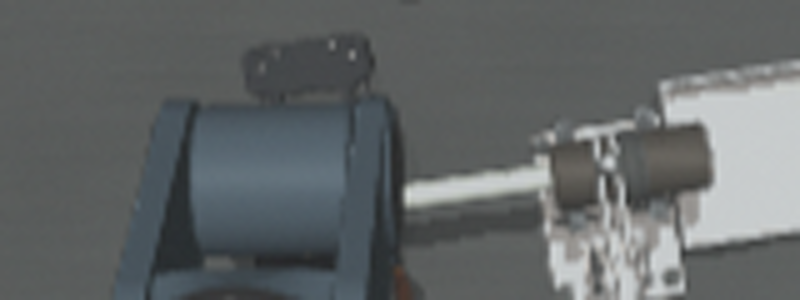

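View pics/w6.png

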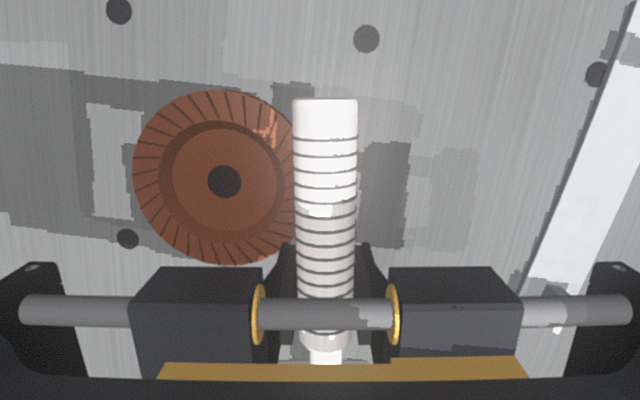

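>>> carry_out(targets=[[-0.06,0,0.002,0,0,0],[-0.12,0,0.003,0,0,0],[-0.18,-0.002,0.005,0,0,0]])

```text
time_s: 8.7
position: [0.4927, 0.0748, 0.0902]
tcp_rot: [[-0.12, 0.993, 0.003], [0.993, 0.12, -0.001], [-0.001, 0.003, -1.0]]
force: [-0.6, -0.4, -5.5]
opening: 0.29
```

```bash
python3 - <<'E'
from h import *
s=bot.read_state();print(s['time_s'],s['position'],s['force'],s['moment'],s['tcp_rot'][:,0],plan((.5046-.118*.088,-.0283+.993*.088,.09),96.8))
im=bot.capture('scene');crop(im,230,170,350,310,4,'s7.png')
E
```

```text
8.7 [0.49266479 0.07476011 0.09017351] [-0.64399099 -0.43874786 -5.46069265] [ 0.0176081  -0.14339139  0.01993126] [-0.12007788  0.99276355 -0.00135236] [-0.0787 -0.0017  0.001   0.0018  0.0009  0.0011]
```

View pics/s7.png

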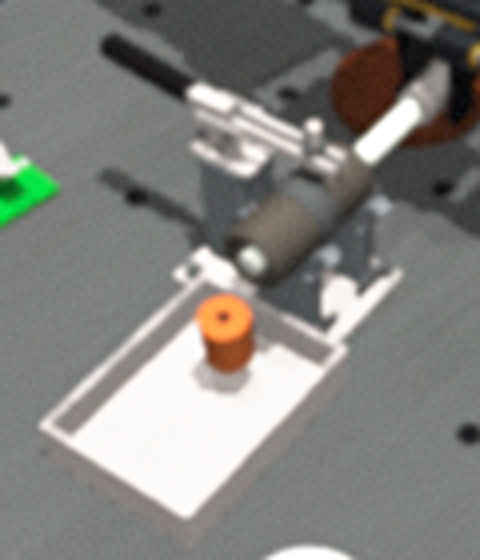

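>>> carry_out(targets=[[-0.04,-0.001,0,0,0,0],[-0.08,-0.002,0,0,0,0],[-0.08,-0.002,0,0,0,0]])

```text
time_s: 9.12
position: [0.4948, 0.0567, 0.0901]
tcp_rot: [[-0.118, 0.993, 0.003], [0.993, 0.118, -0.002], [-0.002, 0.003, -1.0]]
force: [-0.3, 0.5, -5.6]
opening: 0.288
```

```bash
python3 - <<'E'
from h import *
s=bot.read_state();print(s['time_s'],s['position'],s['force'],s['moment'],plan((.5046-.118*.23,-.0283+.993*.23,.091),96.8))
im=bot.capture('scene');crop(im,230,170,350,310,4,'s8.png')
E
```

```text
9.125 [0.4947924  0.05666031 0.09013705] [-0.29090472  0.47710751 -5.58486399] [-0.0263861  -0.09622984  0.00601458] [ 7.224e-01 -1.500e-03 -5.900e-03  2.100e-03  1.400e-03 -3.000e-04]
```

View pics/s8.png

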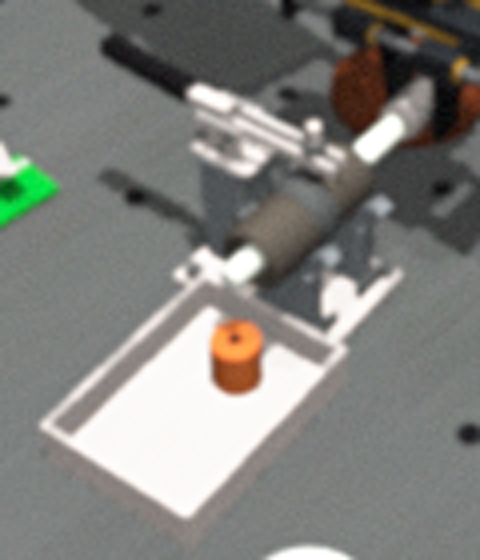

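>>> carry_out(targets=[[0.08,0,-0.002,0,0,0],[0.2,0,-0.003,0,0,0],[0.34,-0.001,-0.004,0,0,0],[0.48,-0.001,-0.004,0,0,0],[0.62,-0.001,-0.004,0,0,0],[0.76,-0.001,-0.004,0,0,0],[0.82,-0.001,-0.004,0,0,0],[0.82,-0.001,-0.004,0,0,0]])

```text
time_s: 10.18
position: [0.4743, 0.2209, 0.0905]
tcp_rot: [[-0.121, 0.993, 0.003], [0.993, 0.121, -0.002], [-0.002, 0.003, -1.0]]
force: [0.4, -0.6, -5.7]
opening: 0.292
```

```bash
python3 - <<'E'
from h import *
s=bot.read_state();print(s['time_s'],s['position'],s['force'],s['moment'],'seat',plan((.6725,.1795,.13),84.6))
im=bot.capture('scene');cv2.imwrite('pics/s9.png',im)
im=bot.capture('wrist');cv2.imwrite('pics/w9.png',im)
E
```

```text
10.175 [0.47433782 0.22094523 0.09053863] [ 0.40294061 -0.5656273  -5.71949495] [-0.06003495 -0.08649879  0.03626864] seat [-0.3259  0.959  -0.194   0.0018  0.0012  0.1371]
```

View pics/s9.png

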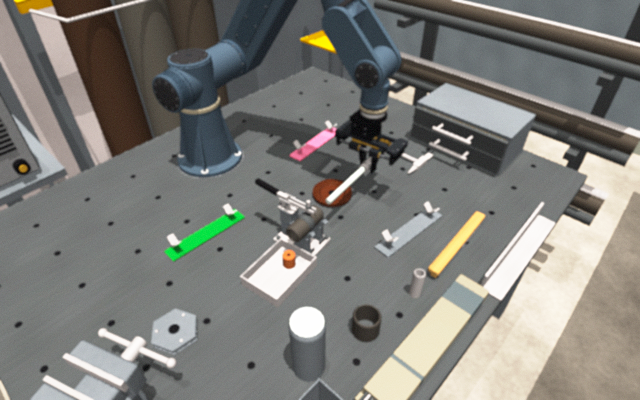

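View pics/w9.png

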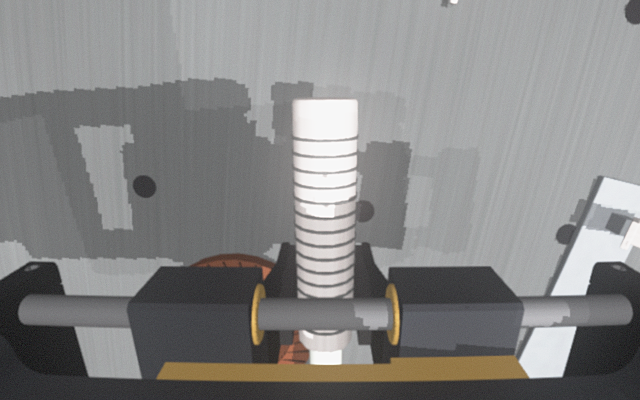

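>>> carry_out(targets=[[0,0,-0.19,0,0,0],[-0.05,0.2,-0.194,0.002,0.001,0.03],[-0.15,0.45,-0.194,0.002,0.001,0.06],[-0.25,0.7,-0.194,0.002,0.001,0.1],[-0.326,0.87,-0.194,0.002,0.001,0.137],[-0.326,0.959,-0.194,0.002,0.001,0.137],[-0.326,0.959,-0.194,0.002,0.001,0.137],[-0.326,0.959,-0.194,0.002,0.001,0.137]])

```text
time_s: 11.28
position: [0.6709, 0.177, 0.129]
tcp_rot: [[0.097, 0.995, -0.004], [0.995, -0.097, -0.001], [-0.001, -0.004, -1.0]]
force: [-0.0, 0.5, -4.5]
opening: 0.289
```

```bash
python3 - <<'E'
from h import *
s=bot.read_state();print(s['time_s'],s['position'],s['force'],s['moment'],'seat',plan((.673,.1797,.052),84.6))
E
```

```text
11.275 [0.67091724 0.17700134 0.1290399 ] [-2.75530268e-03  5.01896884e-01 -4.48304705e+00] [-0.02591095 -0.09358407 -0.02607602] seat [ 0.015   0.0106  0.3851 -0.0026  0.0009 -0.0017]
```

>>> carry_out(targets=[[0.015,0.01,0.1,-0.003,0.001,-0.002],[0.015,0.01,0.25,-0.003,0.001,-0.002],[0.015,0.01,0.36,-0.003,0.001,-0.002],[0.015,0.01,0.38,-0.003,0.001,-0.002],[0.015,0.01,0.38,-0.003,0.001,-0.002]])

```text
time_s: 11.9
position: [0.673, 0.1798, 0.0533]
tcp_rot: [[0.094, 0.996, 0.001], [0.996, -0.094, 0.0], [0.0, 0.001, -1.0]]
force: [-0.4, -0.2, -5.1]
opening: 0.289
```

```bash
python3 - <<'E'
from h import *
import pickle
s=bot.read_state();print(s['time_s'],s['position'],s['force'],s['moment'],'seat',plan((.673,.1797,.0425),84.6))
im=bot.capture('wrist');cv2.imwrite('pics/w10.png',im);pickle.dump((s['position'],s['tcp_rot']),open('w10.pkl','wb'))
im=bot.capture('scene');crop(im,350,180,470,270,5,'s10.png')
E
```

```text
11.9 [0.67296513 0.17980717 0.05326453] [-0.41431708 -0.2328992  -5.05512175] [-0.01042456 -0.09218137  0.00986167] seat [-0.0005  0.0002  0.0538  0.0006 -0.0002  0.0004]
```

View pics/w10.png

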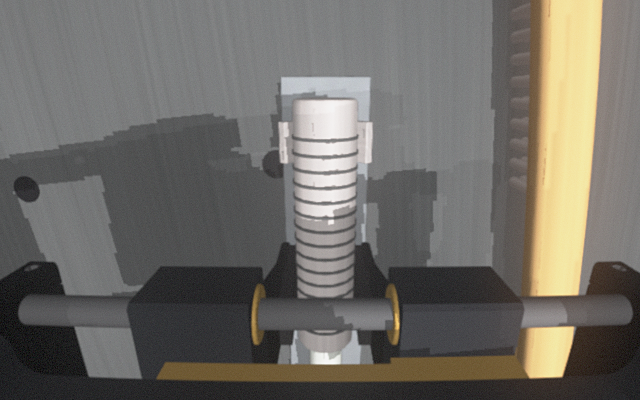

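View pics/s10.png

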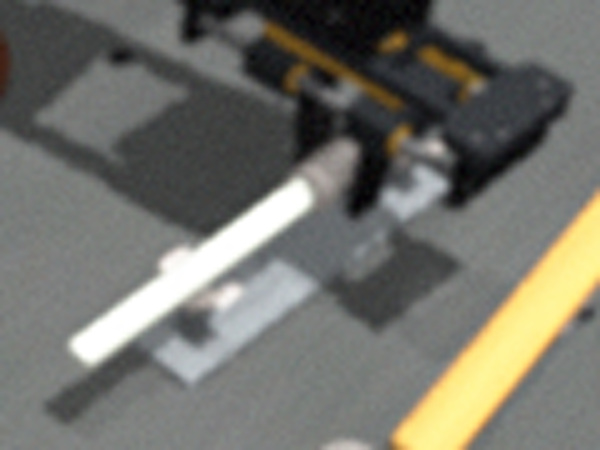

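>>> carry_out(targets=[[0,0,0.02,0,0,0],[0,0,0.04,0,0,0],[0,0,0.054,0,0,0],[0,0,0.054,0,0,0],[0,0,0.054,0,0,0]])

```text
time_s: 12.62
position: [0.6739, 0.1798, 0.0434]
tcp_rot: [[0.094, 0.996, 0.003], [0.996, -0.094, 0.0], [0.001, 0.003, -1.0]]
force: [-0.4, -0.5, -4.8]
opening: 0.286
```

```bash
python3 - <<'E'
from h import *
s=bot.read_state();print(s['time_s'],s['position'],s['force'],s['moment'])
E
```

```text
12.625 [0.67388973 0.17983076 0.04344616] [-0.42919058 -0.5224698  -4.79774386] [-0.04714239 -0.0658175   0.02577865]
```

Not yet bearing on the Vs; lower a little more.

>>> carry_out(targets=[[0,0.003,0.006,0,0,0],[0,0.003,0.01,0,0,0],[0,0.003,0.01,0,0,0]])

```text
time_s: 13.0
position: [0.6741, 0.1799, 0.0432]
tcp_rot: [[0.093, 0.996, 0.002], [0.996, -0.093, 0.0], [0.001, 0.002, -1.0]]
force: [-4.0, -1.2, 5.2]
opening: 0.289
```

```bash
python3 - <<'E'
from h import *
s=bot.read_state();print(s['time_s'],s['position'],s['force'],s['moment'])
E
```

```text
13.0 [0.67408394 0.17987887 0.04320843] [-3.96250234 -1.20220739  5.2174921 ] [-0.09673659  0.59112084 -0.04647886]
```

>>> carry_out(targets=[[0,-0.004,0.001,0,0,0],[0,-0.004,0.001,0,0,0]])

```text
time_s: 13.25
position: [0.6735, 0.18, 0.0428]
tcp_rot: [[0.093, 0.996, 0.003], [0.996, -0.093, 0.0], [0.001, 0.003, -1.0]]
force: [-0.5, 0.2, -4.0]
opening: 0.293
```

>>> carry_out(targets=[[0,0,0,0,0,0],[0,0,0,0,0,0],[0,0,0,0,0,0],[0,0,0,0,0,0],[0,0,0,0,0,0]], jaw=0.6)

```text
time_s: 13.88
position: [0.6736, 0.18, 0.0429]
tcp_rot: [[0.093, 0.996, 0.003], [0.996, -0.093, 0.0], [0.001, 0.003, -1.0]]
force: [0.2, -0.1, 0.1]
opening: 0.755
```

```bash
python3 - <<'E'
from h import *
import pickle
s=bot.read_state();print(s['time_s'],s['position'],s['force'],s['opening'])
im=bot.capture('wrist');cv2.imwrite('pics/w11.png',im);pickle.dump((s['position'],s['tcp_rot']),open('w11.pkl','wb'))
E
```

```text
13.875 [0.67362951 0.17999172 0.04293869] [ 0.22934256 -0.13662301  0.07173767] 0.7545485028031519
```

View pics/w11.png

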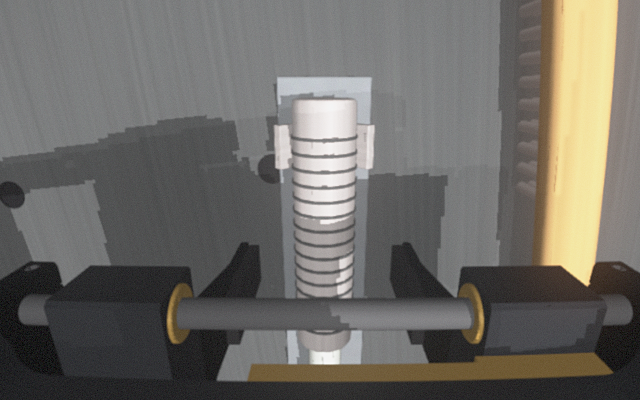

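>>> carry_out(targets=[[0,0,-0.1,0,0,0],[0,0,-0.3,0,0,0],[0,0,-0.55,0,0,0],[0,0,-0.8,0,0,0],[0,0,-1,0,0,0],[0,0,-1,0,0,0],[0,0,-1,0,0,0]])

```text
time_s: 14.8
position: [0.6723, 0.1799, 0.2433]
tcp_rot: [[0.093, 0.996, 0.003], [0.996, -0.093, 0.0], [0.001, 0.003, -1.0]]
force: [-0.5, -0.4, -0.8]
opening: 0.797
```

```bash
python3 - <<'E'
from h import *
import pickle
s=bot.read_state();print(s['time_s'],s['position'],s['opening'])
im=bot.capture('wrist');crop(im,285,65,375,215,4,'a.png');crop(im,285,200,375,350,4,'b.png');cv2.imwrite('pics/w12.png',np.hstack([cv2.imread('pics/a.png'),cv2.imread('pics/b.png')]));pickle.dump((s['position'],s['tcp_rot']),open('w12.pkl','wb'))
im=bot.capture('scene');cv2.imwrite('pics/s12.png',im);crop(im,350,180,470,270,5,'s12r.png')
E
```

```text
14.8 [0.67233055 0.1798665  0.2433248 ] 0.7965034284761493
```

View pics/w12.png

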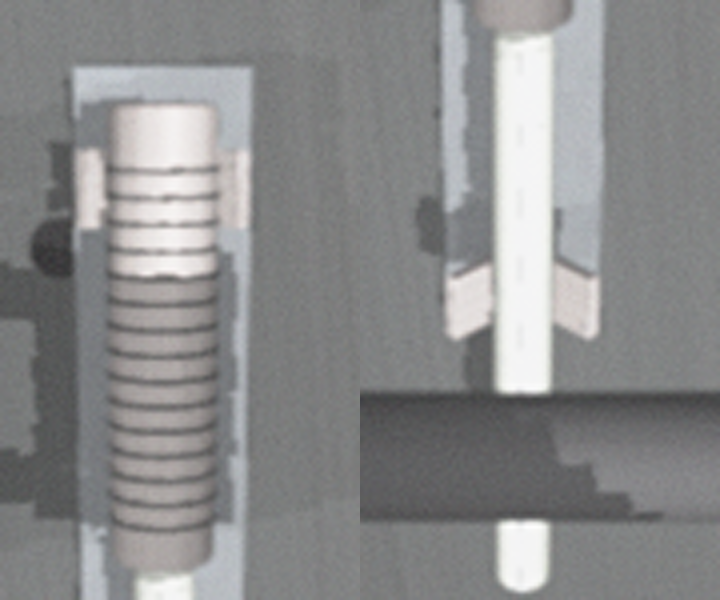

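View pics/s12r.png

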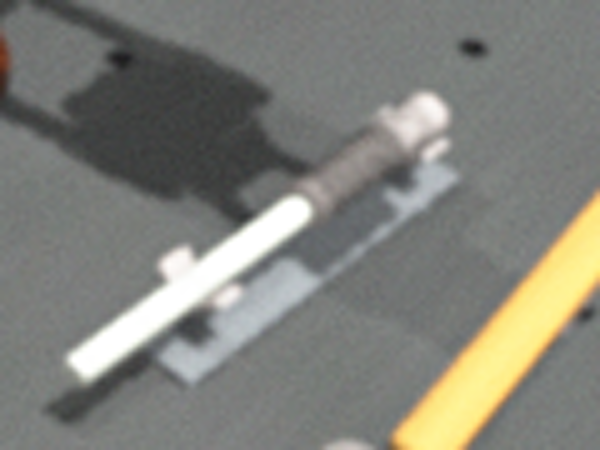

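View pics/s12.png

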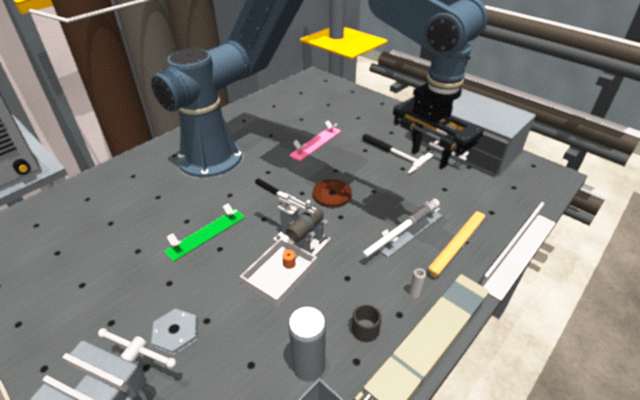

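```bash
python3 - <<'E'
from h import *
import pickle
P=pickle.load(open('w12.pkl','rb'))
f=lambda c,y0:(285+c[0]/4-.375,y0+c[1]/4-.375)
A=lambda x,y,z,y0=65:atz('wrist',f((x,y),y0),z,P).round(4)
rear=A(162,104,.048);tip=A(163,593,.049,200);d=(tip-rear)/np.linalg.norm(tip-rear)
Vr=np.mean([A(76,149,.04),A(76,229,.04),A(249,149,.04),A(249,227,.04)],0);Vf=np.mean([A(86,276,.047,200),A(88,340,.047,200),A(238,280,.047,200),A(238,338,.047,200)],0)
print(rear,tip,np.linalg.norm(tip-rear),'grip',tip-.2*d,'yaw',np.degrees(np.arctan2(d[1],d[0])))
e=Vf-Vr;L=np.linalg.norm(e[:2]);e/=L;print(Vr,Vf,L,np.degrees(np.arctan2(e[1],e[0])))
s1=Vr+.06*e;s2=Vf-.11*e;print('seat',s1,s2,'offset',d@(tip-.2*d-s1),d@(rear+.08*d-s2))
E
```

```text
[0.6795 0.2602 0.048 ] [ 0.6535 -0.02    0.049 ] 0.2814054725836013 grip [0.67197867 0.17914325 0.04828928] yaw -95.30134452946471
[0.67785 0.24095 0.04   ] [0.661825 0.070925 0.047   ] 0.170778515188533 -95.38427003137211
seat [0.6722199  0.18121473 0.04245933] [0.67214685 0.18043965 0.04249124] offset 0.0021056168140675367 -7.847862353623256e-05
```

```bash
python3 -c "
from rig import bot
s=bot.read_state();print(s['time_s'],s['qvel'].round(2),s['force']);print(bot.hand_in())"
```

```text
14.9 [ 0.11  0.74  0.06 -0.08 -0.1  -0.01] [-0.45953681  0.06823355 -0.51558055]
the job is handed in; nothing more can be done
None
```

The plug is out and the rod is back in its rest. I handed the job in at 14.9 s.

I took the rod from the grey rest, not the green or pink ones. I pushed the plug right through from the entry mouth until the rod tip stood out of the exit, then drew the rod out and laid it back.

**What the last checks showed:**
- **Plug:** the scene camera shows it standing on end in the catch pan.
- **Rod:** it lies in both Vs, tip the same way as before. Its yaw is -95.3°, against -95.4° for the rest. The grip point is within about 2 mm of the seat along the rod. The gripper is open and clear above it, with next to no force on the wrist.
- **Bystanders:** by eye, none has moved in the scene picture. I did not measure their positions.

**What disagreed:**
- **Rod position:** the rod first lay about 6 mm ahead of where I measured the seat to be. I put it back at the seat rather than that exact spot, so it now lies about 5 mm further back than before.
- **Push force:** each time the arm stopped during the push, the wrist showed almost no force along the bore, where I expected a residue of 5 to 10 N. The pictures show the rod had not slipped in the jaws and the plug came out.

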